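Pair the wardrobe push lights

ROBOT

A 7-joint arm with a two-finger parallel gripper is mounted at the origin on the work surface. World frame = base frame: x ahead of the robot, y to its left, z up, the work surface at z = 0. Lengths are in m, angles in rad, forces in N, time in s.
With the tool pointing down it reaches from about 0.425 to 0.925 m from the base axis. Payload 6.8 kg.
Tool frame: the origin (TCP) lies on the centre line of the jaws, within the pads' length; the fingertips stand 8 mm ahead of it and the grasp point (between the pads) lies 11 mm behind it (bot.tips_ahead is the distance from the TCP to the fingertips, in m); z points along the fingers, y is the line along which they close (so a half turn about z gives the same grasp; the last joint's range is limited). The gripper opens to 85 mm and grips with 20 to 120 N. Pads are 22 mm wide; open, the fingers measure 114 mm over their backs; the gripper's body (76 mm by 85 mm) begins 54 mm behind the grasp point. The pads swing forward as they close: fully open they stand 13 mm farther back than shut.
Start: joints at [-1.248, 0.477, 0.022, 1.555, -0.011, 1.109, -0.083], TCP at [0.282, 0.613, 0.217] pointing down, gripper open.
Joint ranges: [-2.96, 2.96], [-0.34, 2.1], [-1.41, 1.46], [0.24, 2.44], [-1.37, 4.51], [0.17, 1.92], [-2.96, 2.96]. Speed limits (rad/s): [2.39, 2.39, 3.14, 3.14, 3.14, 3.14, 3.14].

INTERFACE

Orientations are given as a unit quaternion [w, x, y, z].
In Python, from station import bot gives the robot as it stands.
- The arm moves only by the tool send_rows, never from a script. Its argument "deltas" is text: rows parted by semicolons, each of 4 numbers parted by spaces: the shift along the tool's x, y, z in m, then the turn about the tool's z in degrees. In form: x y z spin; .... A call has 1 to 5 rows; each row is the pose to reach, as a shift and turn from the pose commanded when the call began, along the tool's axes at that moment; what a row does not reach only later rows make up. A row lasts 1/10 s, in which the tool goes at most 50 mm and 8.59 degrees, less where a joint would pass 70% of its speed; a pose out of reach is approached as far as the arm can. A call with a gripper value outside its range is refused whole. "claw" is the opening, from 0 (shut) to 1 (fully open), set as the call begins (left out, the last holds). The fingers move at their own pace and stop on an object; "force" is the grip in N (left out, the last holds). Time passes only in rows, so rows that repeat a pose let the fingers close. It gives the time, the measured TCP pose, the force, the opening and the grip force at its end, in the units of the state.
- bot.get_obs(): the state, without advancing time (a new reading comes with each control period).
- bot.read_camera(name): name is "side" or "top" or "wrist"; returns a dict with "img" (420x560x3 uint8, red, green, blue), "depth" (420x560 float32, m along the optical axis (not along the pixel's ray), 0 where there is no reading), "fx", "fy", "cx", "cy" (pixels), "dist_coeffs" ([k1, k2, p1, p2, k3] as OpenCV has them; the pictures are not rectified), "camera_from_world" (4x4, takes a point from world to camera coordinates). Camera axes: x right, y up, looking along -z (the intrinsics and any distortion apply to the point x, -y, -z); pixel columns grow to the right and rows downward; lengths in m; the calibration is good to about 2 mm. A picture is of the moment at which its call begins.
- bot.hand_in(): hands the job in; it is judged then, once.
Trained networks look in a picture, given as the dict that the camera call returned (one of the last four; its "shot" number tells which), for a name from the list of things; names that differ only in an ending like _2 or _b are one class to them, and where a whole thing is asked for, a point or a joint stands for the part that bears it (a point fixed in the world has none). Each returns a list of dicts, best first, with "confidence" (0 to 1); they miss things now and then, are a little off and sometimes report something else, mostly with a low value. They report only what shows in the picture. A call takes as long as a camera call. They do not tell look-alikes from the thing itself.
- bot.masks_of(picture, query): "mask" (420x560 bool, what is visible of it).
- bot.landmark_of(picture, query): "xyz" ([x, y, z] in m, in world coordinates, good to about 4 mm: a listed point, or the origin of a listed thing).
The state is a dict: "t": time; "q": joint angles; "joint_vel": joint speeds; "joint_torque": joint torques, N m; "eef_pos": TCP position; "tool_rot": TCP orientation; "contact_force": force on the tool from outside, world axes, zero at the start; "torque": the same for the moment, N m; "gripper_width": opening from 0.0 (shut) to 1.0 (fully open); "grasp_force": force on a finger pad.
Only numpy, scipy, OpenCV 4.12 (cv2) and the standard library are available. Lean on these libraries where they do the work, as an engineer would, in place of code of your own. Each camera call takes 0.05 s, during which the arm holds its last target. There are 200 camera calls.

TASK

Pair the battery lights on the wardrobe ledge: with a light fingertip push, press down the long key on the controller, then the large round light, then the small round light, in that order, each far enough that it switches on and stays down. Only press them: do not lift or shove the controller or the lights, leave the flask, roll-on bottle, key dish and comb where they are, and finish with the hand clear.

Things in the scene. Friction and masses are not known exactly. Their poses are not given: they have to be found in the camera images.
- controller: Loose grey plastic box lying on the ledge, 66 (its x) x 110 (its y) x 24 mm high, 0.25 to 0.5 kg, with one long white key on top. Origin: centre of its underside; z up.
- key_top (a point): Centre of the top face of the controller's white key, 38 mm above the ledge while up; it moves down with the key. The key's top is 26 mm (controller's x) x 70 mm (controller's y) and stands 14 mm proud of the box.
- controller_key (a joint): Depth of the controller's key in m, downward. It starts fully up (0), slides straight down under a push that rises from about 3.5 N at first to 4.5 N at 4 mm and 7 N at the stop, has 11 mm of travel to its stop and stays at whatever depth it was pushed to; it counts as switched on from 4 mm down. Keep the push under 20 N.
- large_light: Loose round grey puck, 96 mm diameter, 24 mm high, 0.25 to 0.5 kg, with a round white lens on top that is its push switch. Origin: centre of its underside; z up.
- large_lens_top (a point): Centre of the top of the large light's flat white lens (76 mm diameter), 38 mm above the ledge while up, 14 mm proud of the puck; it moves down with the lens.
- large_lens (a joint): Depth of the large light's lens in m, downward. It starts fully up (0), slides straight down under a push that rises from about 3.5 N at first to 4.5 N at 4 mm and 7 N at the stop, has 11 mm of travel to its stop and stays at whatever depth it was pushed to; it counts as switched on from 4 mm down. Keep the push under 20 N.
- small_light: Loose round grey puck, 62 mm diameter, 24 mm high, 0.18 to 0.35 kg, with a round white lens on top that is its push switch. Origin: centre of its underside; z up.
- small_lens_top (a point): Centre of the top of the small light's flat white lens (44 mm diameter), 38 mm above the ledge while up, 14 mm proud of the puck; it moves down with the lens.
- small_lens (a joint): Depth of the small light's lens in m, downward. It starts fully up (0), slides straight down under a push that rises from about 3.5 N at first to 4.5 N at 4 mm and 7 N at the stop, has 11 mm of travel to its stop and stays at whatever depth it was pushed to; it counts as switched on from 4 mm down. Keep the push under 20 N.
- flask: Bystander: stainless hip flask lying flat, 95 x 90 x 24 mm with a 26 mm capped neck at its -x end. Origin: centre of the underside of its flat body.
- roll_on: Bystander: upright plastic roll-on bottle, 38 mm diameter, 82 mm high. Origin: centre of its underside; z up its axis. The tallest loose thing here.
- key_dish: Bystander: round brass-coloured dish with keys in it, 96 mm diameter, 18 mm high. Origin: centre of its underside.
- comb: Bystander: wooden comb lying flat, about 38 x 150 x 8 mm, long along its y. Origin: middle of its underside.
Not all that is in view belongs to the job. Leave any pink or purple look-alike of the small_light alone.

How it is judged:
By the outcome, as a careful person would: the job done as asked, in the order asked, and still so for the second after the job is handed in, with the robot touching nothing.
It also fails if it takes over 54 s, if anything falls off the work surface, if the arm or the gripper's body presses on something with over 40 N, if the wrist force passes 120 N, or if a joint passes its speed limit or range.

## Working session

There is one attempt and no reset: what is moved stays moved. The work goes in short steps, Python scripts to look and compute and a tool call to move; the robot and the scene stay as the last step left them, time stands still between calls to the robot, and variables do not carry over. Pictures are saved under pics/ and viewed, at most 10 in all, crops included, and the job is handed in when it is done.

Besides the shell and the picture viewer there is one more tool, called by a JSON object that holds its "op" and its "data", one argument or row to a line. send_rows: Moves the arm, as the interface text tells. Its arguments: {"type":"object","properties":{"deltas":{"type":"string"},"claw":{"type":"number"},"force":{"type":"number"}},"required":["deltas"]}

```bash
mkdir -p pics
cat > h.py <<'E'
from station import bot
import numpy as np, cv2
def unproj(p,u,v,d=None):
    i=np.array([[[u,v]]],float);K=np.array([[p['fx'],0,p['cx']],[0,p['fy'],p['cy']],[0,0,1]])
    n=cv2.undistortPoints(i,K,np.array(p['dist_coeffs']))[0,0]
    d=p['depth'][int(v),int(u)] if d is None else d
    c=np.array([n[0]*d,-n[1]*d,-d,1]);return (np.linalg.inv(p['camera_from_world'])@c)[:3]
def save(p,n): cv2.imwrite('pics/'+n,p['img'][:,:,::-1])
E
python3 - <<'E'
from h import *
o=bot.get_obs();print(o['t'],o['eef_pos'],o['tool_rot'],o['contact_force'])
for c in('top','side'):
    p=bot.read_camera(c);save(p,c+'0.png')
    for q in('key_top','large_lens_top','small_lens_top','controller','roll_on','flask','key_dish','comb'):
        print(c,q,[(np.round(r['xyz'],3).tolist(),round(r['confidence'],2)) for r in bot.landmark_of(p,q)][:4])
    if c=='top':
        for q in('controller','large_light','small_light'):
            for r in bot.masks_of(p,q)[:3]:
                ys,xs=np.nonzero(r['mask']);print(q,r['confidence'],xs.mean(),ys.mean(),len(xs))
print(bot.tips_ahead,bot.get_obs()['t'])
E
```

```text
0.0 [0.28161374 0.61277581 0.21622349] [-1.34491888e-04  2.13726199e-01  9.76893181e-01 -8.98454078e-04] [-0.80064182  0.03486529  0.46867903]
top key_top []
top large_lens_top [([0.466, 0.027, 0.037], 0.91)]
top small_lens_top [([0.501, 0.184, 0.038], 0.85), ([0.379, 0.225, 0.04], 0.7), ([0.482, 0.373, 0.039], 0.69), ([0.475, 0.277, 0.04], 0.54)]
top controller [([0.517, -0.255, 0.002], 0.71)]
top roll_on [([0.465, 0.028, 0.038], 0.74), ([0.704, 0.097, 0.002], 0.72)]
top flask [([0.718, -0.243, -0.001], 0.79)]
top key_dish [([0.711, 0.231, -0.004], 0.59)]
top comb [([0.727, -0.073, 0.001], 0.71)]
controller 0.93 411.3305555555556 228.80694444444444 1440
large_light 0.82 290.25773195876286 249.3217967599411 1358
small_light 0.87 141.620232172471 236.3681592039801 603
small_light 0.81 183.05705229793978 241.61172741679874 631
small_light 0.7 202.65505226480838 282.4512195121951 574
side key_top [([0.52, -0.258, 0.042], 0.77)]
side large_lens_top [([0.463, 0.025, 0.039], 0.69)]
side small_lens_top [([0.5, 0.181, 0.035], 0.61), ([0.382, 0.228, 0.038], 0.58), ([0.482, 0.373, 0.035], 0.55), ([0.473, 0.273, 0.041], 0.47)]
side controller [([0.518, -0.256, 0.003], 0.85)]
side roll_on [([0.704, 0.093, 0.003], 0.85), ([0.726, -0.068, -0.002], 0.21)]
side flask [([0.717, -0.242, -0.001], 0.89)]
side key_dish [([0.706, 0.226, 0.001], 0.62), ([0.515, -0.253, 0.001], 0.24)]
side comb [([0.726, -0.068, -0.001], 0.87)]
0.008 1.05
```

View pics/top0.png

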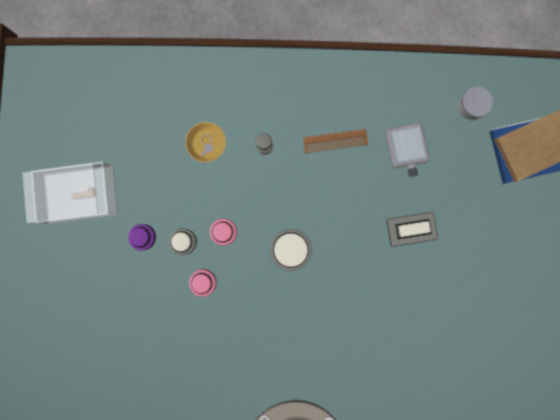

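View pics/side0.png

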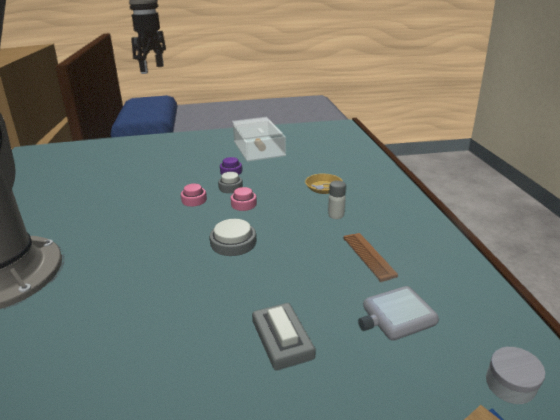

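Four candidates for the small light, in top-camera pixels: purple (141,237), grey with a white lens (182,241), pink (222,232) and pink (202,283). The description says a grey puck with a white lens, so (182,241) fits. I'll confirm it in a crop and refine the positions of the three targets.

Run:
```python
from h import *
p=bot.read_camera('top')
cv2.imwrite('pics/crop.png',cv2.resize(p['img'][210:305,120:240,::-1],None,fx=5,fy=5,interpolation=cv2.INTER_CUBIC))
g=p['img'].min(2)
print(p['img'][241,182],p['img'][249,290])
for n,(u,v,r) in dict(key=(414,229,26),large=(290,250,26),small=(181,241,14)).items():
    m=np.zeros_like(g);cv2.circle(m,(u,v),r,1,-1)
    ys,xs=np.nonzero((m>0)&(g>120));c=xs.mean(),ys.mean()
    print(n,len(xs),c,unproj(p,*c).round(4),np.median([unproj(p,x,y) for x,y in zip(xs,ys)],0).round(4))
o=bot.get_obs();print(o['t'],o['q'])
```

```text
[215 213 198] [214 213 198]
key 404 (np.float64(412.1732673267327), np.float64(229.26732673267327)) [ 0.5182 -0.2501  0.0367] [ 0.5189 -0.2499  0.0377]
large 919 (np.float64(289.87377584330795), np.float64(249.63438520130578)) [0.4643 0.0258 0.0384] [0.4647 0.0255 0.0385]
small 322 (np.float64(178.92857142857142), np.float64(241.2608695652174)) [0.4753 0.278  0.036 ] [0.4757 0.2769 0.0381]
1.1 [-1.24810659  0.47700749  0.02237975  1.5554027  -0.0115212   1.10930564
 -0.08306766]
```

View pics/crop.png

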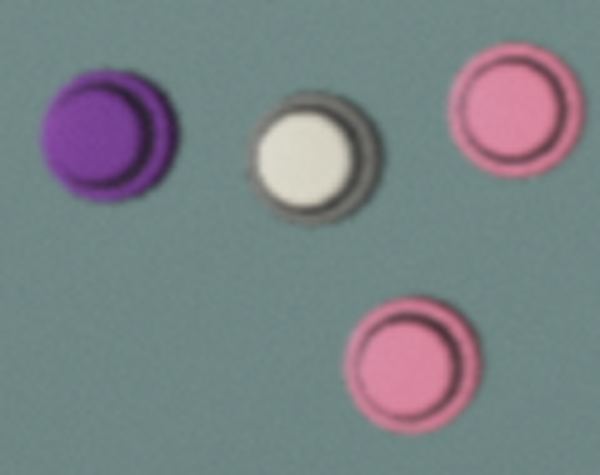

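{"op": "send_rows", "data": {
  "deltas": "-0.025 -0.04 0 0; -0.05 -0.08 0 0; -0.08 -0.12 0 0; -0.11 -0.16 0 0; -0.14 -0.2 0 0",
  "claw": 0
}}

```text
t: 1.6
eef_pos: [0.3258, 0.3712, 0.2174]
tool_rot: [0.0, 0.214, 0.977, 0.0]
contact_force: [0.8, 0.2, 0.3]
gripper_width: 0.141
grasp_force: 0.0
```

The crop confirms it. The grey puck with the white lens, at crop (303,158) or top (181,241), is the small light. The other three are purple or pink look-alikes.

{"op": "send_rows", "data": {
  "deltas": "-0.036 -0.027 0 0; -0.072 -0.054 0 0; -0.108 -0.081 0 0; -0.144 -0.108 0 0; -0.18 -0.135 0 0"
}}

```text
t: 2.1
eef_pos: [0.4335, 0.1737, 0.2176]
tool_rot: [0.0, 0.214, 0.977, 0.0]
contact_force: [1.0, -0.8, 0.3]
gripper_width: -0.001
grasp_force: 0.0
```

{"op": "send_rows", "data": {
  "deltas": "-0.025 -0.035 0 0; -0.05 -0.07 0 0; -0.075 -0.105 0 0; -0.1 -0.14 0 0; -0.125 -0.175 0 0"
}}

```text
t: 2.6
eef_pos: [0.4734, -0.0376, 0.2176]
tool_rot: [0.0, 0.214, 0.977, 0.0]
contact_force: [1.5, 0.2, -0.1]
gripper_width: 0.001
grasp_force: 0.0
```

{"op": "send_rows", "data": {
  "deltas": "-0.026 -0.035 0 0; -0.052 -0.07 0 0; -0.078 -0.105 0 0; -0.104 -0.14 0 0; -0.13 -0.176 0 0"
}}

```text
t: 3.1
eef_pos: [0.5183, -0.2516, 0.2174]
tool_rot: [0.0, 0.213, 0.977, 0.0]
contact_force: [1.4, -0.3, -0.9]
gripper_width: 0.002
grasp_force: 0.0
```

{"op": "send_rows", "data": {
  "deltas": "0 0 0.03 0; 0 0 0.06 0; 0 0 0.09 0; 0 0 0.09 0; 0 0 0.09 0"
}}

```text
t: 3.6
eef_pos: [0.5179, -0.2502, 0.1276]
tool_rot: [-0.0, 0.214, 0.977, -0.0]
contact_force: [-0.0, -0.3, 0.5]
gripper_width: -0.001
grasp_force: 0.0
```

Run:
```python
from h import *
p=bot.read_camera('wrist');save(p,'w1.png')
print([(np.round(r['xyz'],4).tolist(),round(r['confidence'],2)) for r in bot.landmark_of(p,'key_top')][:2])
o=bot.get_obs();print(o['t'],o['eef_pos'],o['contact_force'])
```

```text
[([0.5159, -0.257, 0.04], 0.57)]
3.7 [ 0.51898837 -0.25065867  0.1289461 ] [-0.61536171 -0.46506947  0.35404716]
```

View pics/w1.png

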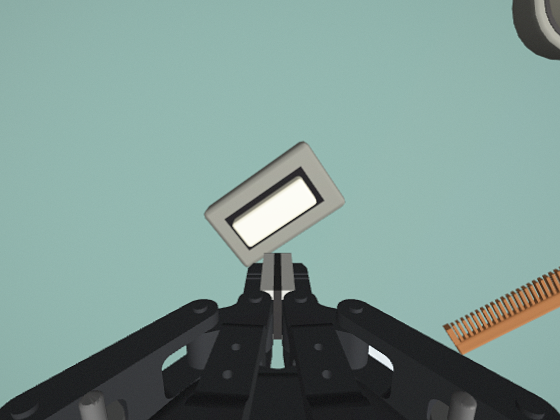

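The wrist view shows the key at about (273,212), ahead of the fingertips. The TCP is within about 5 mm of the key centre, so I'll nudge it over and descend slowly.

{"op": "send_rows", "data": {
  "deltas": "-0.002 -0.004 0.025 0; -0.002 -0.004 0.05 0; -0.002 -0.004 0.065 0; -0.002 -0.004 0.065 0; -0.002 -0.004 0.065 0"
}}

```text
t: 4.2
eef_pos: [0.5187, -0.2549, 0.0632]
tool_rot: [0.001, 0.214, 0.977, -0.0]
contact_force: [-0.6, -0.2, -0.1]
gripper_width: -0.002
grasp_force: 0.0
```

{"op": "send_rows", "data": {
  "deltas": "0 0 0.004 0; 0 0 0.008 0; 0 0 0.012 0; 0 0 0.015 0; 0 0 0.015 0"
}}

```text
t: 4.7
eef_pos: [0.5177, -0.2544, 0.0467]
tool_rot: [-0.0, 0.214, 0.977, 0.0]
contact_force: [0.6, -0.1, 0.5]
gripper_width: -0.004
grasp_force: 0.0
```

{"op": "send_rows", "data": {
  "deltas": "0 0 0.001 0; 0 0 0.002 0; 0 0 0.003 0; 0 0 0.004 0; 0 0 0.004 0"
}}

```text
t: 5.2
eef_pos: [0.5179, -0.2546, 0.0431]
tool_rot: [-0.0, 0.214, 0.977, 0.0]
contact_force: [-0.1, -0.3, 0.3]
gripper_width: -0.001
grasp_force: 0.0
```

{"op": "send_rows", "data": {
  "deltas": "0 0 0.001 0; 0 0 0.002 0; 0 0 0.003 0; 0 0 0.004 0; 0 0 0.004 0"
}}

```text
t: 5.7
eef_pos: [0.5179, -0.2545, 0.039]
tool_rot: [-0.0, 0.214, 0.977, 0.0]
contact_force: [-0.8, 0.4, 0.2]
gripper_width: -0.003
grasp_force: 0.0
```

{"op": "send_rows", "data": {
  "deltas": "0 0 0.001 0; 0 0 0.002 0"
}}

```text
t: 5.9
eef_pos: [0.5181, -0.2546, 0.0372]
tool_rot: [0.0, 0.214, 0.977, 0.0]
contact_force: [0.4, 0.3, 0.3]
gripper_width: -0.001
grasp_force: 0.0
```

Run:
```python
from h import *
p=bot.read_camera('wrist')
cv2.imwrite('pics/w2.png',p['img'][:,:,::-1])
s=bot.read_camera('side');i=s['img'][260:380,220:340,::-1]
cv2.imwrite('pics/s2.png',np.hstack([cv2.resize(i,(480,480),interpolation=cv2.INTER_CUBIC)]))
print([(np.round(r['xyz'],4).tolist(),round(r['confidence'],2)) for r in bot.landmark_of(p,'key_top')][:2])
```

```text
[([0.5184, -0.2586, 0.0388], 0.83)]
```

View pics/s2.png

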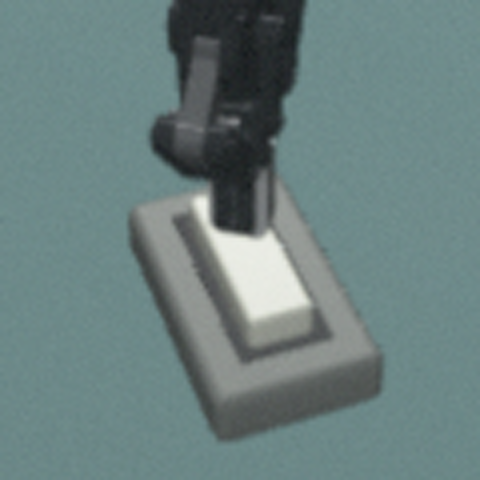

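The side crop shows the key still fully up and the shut fingertips over its far part, apparently still above it. I'll keep going in small steps and watch the force.

{"op": "send_rows", "data": {
  "deltas": "0 0 0.001 0; 0 0 0.002 0; 0 0 0.003 0"
}}

```text
t: 6.35
eef_pos: [0.518, -0.2546, 0.0341]
tool_rot: [-0.0, 0.214, 0.977, -0.0]
contact_force: [-0.3, -0.2, 0.4]
gripper_width: 0.0
grasp_force: 0.0
```

{"op": "send_rows", "data": {
  "deltas": "0 0 0.001 0; 0 0 0.002 0"
}}

```text
t: 6.55
eef_pos: [0.518, -0.2546, 0.0321]
tool_rot: [-0.0, 0.214, 0.977, -0.0]
contact_force: [-0.0, -0.2, -0.2]
gripper_width: -0.002
grasp_force: 0.0
```

{"op": "send_rows", "data": {
  "deltas": "0 0 0.001 0; 0 0 0.002 0"
}}

```text
t: 6.75
eef_pos: [0.518, -0.2546, 0.0301]
tool_rot: [-0.0, 0.214, 0.977, 0.0]
contact_force: [0.8, 0.2, 0.3]
gripper_width: 0.002
grasp_force: 0.0
```

Run:
```python
from h import *
s=bot.read_camera('side');i=s['img'][260:380,220:340,::-1]
cv2.imwrite('pics/s3.png',cv2.resize(i,(480,480),interpolation=cv2.INTER_CUBIC))
for r in range(300,346,4): print(r,[unproj(s,c,r).round(3).tolist() for c in (278,284,290)])
o=bot.get_obs();print(o['t'],o['eef_pos'],o['contact_force'],o['joint_torque'])
```

```text
300 [[0.507, -0.313, 0.135], [0.521, -0.272, 0.096], [0.549, -0.165, -0.002]]
304 [[0.507, -0.307, 0.123], [0.52, -0.28, 0.097], [0.543, -0.199, 0.02]]
308 [[0.508, -0.301, 0.11], [0.523, -0.263, 0.073], [0.54, -0.214, 0.026]]
312 [[0.513, -0.267, 0.071], [0.522, -0.264, 0.066], [0.539, -0.221, 0.023]]
316 [[0.514, -0.263, 0.059], [0.522, -0.263, 0.058], [0.537, -0.231, 0.025]]
320 [[0.513, -0.266, 0.054], [0.522, -0.262, 0.049], [0.536, -0.24, 0.025]]
324 [[0.514, -0.26, 0.04], [0.523, -0.261, 0.039], [0.532, -0.26, 0.038]]
328 [[0.513, -0.266, 0.038], [0.521, -0.268, 0.038], [0.53, -0.27, 0.039]]
332 [[0.511, -0.273, 0.038], [0.52, -0.275, 0.038], [0.529, -0.276, 0.037]]
336 [[0.511, -0.275, 0.031], [0.519, -0.283, 0.038], [0.527, -0.285, 0.038]]
340 [[0.511, -0.277, 0.025], [0.517, -0.29, 0.038], [0.526, -0.289, 0.034]]
344 [[0.509, -0.285, 0.025], [0.517, -0.29, 0.029], [0.526, -0.291, 0.028]]
6.8 [ 0.51790886 -0.25451767  0.02996455] [-0.60388302 -0.02374164 -0.95368093] [ 6.23670802e-02 -5.36017299e+01  8.12173605e+00 -1.82649118e+01
  1.30114736e-02 -1.40936321e-03 -3.29275776e-03]
```

View pics/s3.png

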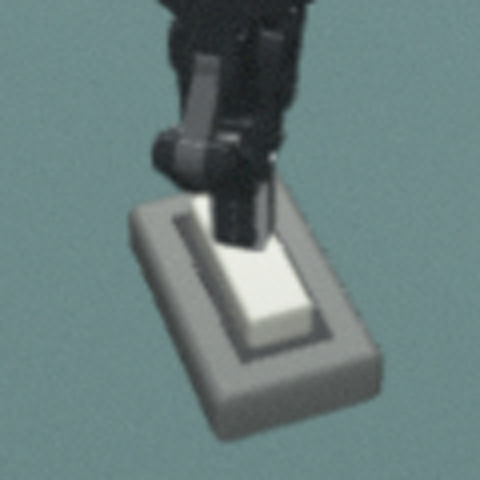

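The fingertips are now at key height (about 0.039) with the key still up at 0.038. The real contact is therefore at a TCP height near 0.029, not 0.046. Continuing.

{"op": "send_rows", "data": {
  "deltas": "0 0 0.001 0; 0 0 0.002 0"
}}

```text
t: 7.0
eef_pos: [0.518, -0.2546, 0.0282]
tool_rot: [0.0, 0.214, 0.977, 0.0]
contact_force: [-0.5, -0.6, 1.0]
gripper_width: -0.0
grasp_force: 0.0
```

{"op": "send_rows", "data": {
  "deltas": "0 0 0.001 0; 0 0 0.002 0"
}}

```text
t: 7.2
eef_pos: [0.518, -0.2545, 0.0261]
tool_rot: [-0.0, 0.214, 0.977, 0.0]
contact_force: [0.7, -0.2, 0.9]
gripper_width: -0.003
grasp_force: 0.0
```

{"op": "send_rows", "data": {
  "deltas": "0 0 0.001 0; 0 0 0.002 0"
}}

```text
t: 7.4
eef_pos: [0.518, -0.2546, 0.0241]
tool_rot: [0.0, 0.214, 0.977, 0.0]
contact_force: [0.5, 0.1, -0.4]
gripper_width: 0.005
grasp_force: 0.0
```

{"op": "send_rows", "data": {
  "deltas": "0 0 0.001 0; 0 0 0.002 0"
}}

```text
t: 7.6
eef_pos: [0.518, -0.2546, 0.0224]
tool_rot: [0.0, 0.214, 0.977, 0.0]
contact_force: [-1.9, 0.1, 3.9]
gripper_width: 0.004
grasp_force: 2.0
```

Run:
```python
from h import *
s=bot.read_camera('side')
for r in range(312,346,4): print(r,[unproj(s,c,r).round(3).tolist() for c in (278,284,290)])
o=bot.get_obs();print(o['t'],o['eef_pos'],o['contact_force'])
```

```text
312 [[0.509, -0.297, 0.1], [0.519, -0.285, 0.087], [0.539, -0.223, 0.026]]
316 [[0.513, -0.266, 0.062], [0.523, -0.262, 0.057], [0.537, -0.231, 0.025]]
320 [[0.513, -0.264, 0.052], [0.522, -0.262, 0.048], [0.536, -0.239, 0.024]]
324 [[0.513, -0.265, 0.045], [0.522, -0.264, 0.043], [0.532, -0.259, 0.036]]
328 [[0.513, -0.264, 0.037], [0.522, -0.266, 0.036], [0.53, -0.269, 0.038]]
332 [[0.512, -0.273, 0.037], [0.52, -0.275, 0.037], [0.529, -0.275, 0.036]]
336 [[0.511, -0.275, 0.031], [0.519, -0.282, 0.037], [0.527, -0.283, 0.036]]
340 [[0.511, -0.278, 0.026], [0.517, -0.29, 0.037], [0.527, -0.288, 0.033]]
344 [[0.509, -0.285, 0.025], [0.517, -0.292, 0.031], [0.526, -0.29, 0.028]]
7.65 [ 0.51801694 -0.25457703  0.02221823] [-1.34444983  1.33623183  3.00496041]
```

Contact came at TCP z of about 0.023, with 3.9 N. Pressing about 7 mm more.

{"op": "send_rows", "data": {
  "deltas": "0 0 0.001 0; 0 0 0.002 0; 0 0 0.003 0; 0 0 0.004 0"
}}

```text
t: 8.05
eef_pos: [0.518, -0.2546, 0.0182]
tool_rot: [0.0, 0.214, 0.977, 0.0]
contact_force: [-0.5, 0.8, 4.6]
gripper_width: 0.0
grasp_force: 2.6
```

{"op": "send_rows", "data": {
  "deltas": "0 0 0.001 0; 0 0 0.002 0; 0 0 0.003 0"
}}

```text
t: 8.35
eef_pos: [0.518, -0.2546, 0.0152]
tool_rot: [0.0, 0.214, 0.977, 0.0]
contact_force: [-2.0, 0.6, 4.8]
gripper_width: 0.0
grasp_force: 3.0
```

Run:
```python
from h import *
s=bot.read_camera('side')
for r in range(324,346,4): print(r,[unproj(s,c,r).round(3).tolist() for c in (278,284,290)])
o=bot.get_obs();print(o['t'],o['eef_pos'],o['contact_force'])
```

```text
324 [[0.513, -0.264, 0.044], [0.522, -0.263, 0.042], [0.534, -0.249, 0.026]]
328 [[0.513, -0.266, 0.038], [0.522, -0.263, 0.034], [0.532, -0.261, 0.03]]
332 [[0.513, -0.266, 0.029], [0.521, -0.269, 0.031], [0.53, -0.268, 0.029]]
336 [[0.512, -0.272, 0.027], [0.52, -0.274, 0.028], [0.528, -0.278, 0.031]]
340 [[0.511, -0.276, 0.023], [0.519, -0.283, 0.03], [0.527, -0.284, 0.029]]
344 [[0.509, -0.285, 0.025], [0.517, -0.289, 0.028], [0.526, -0.29, 0.028]]
8.4 [ 0.51802589 -0.25457731  0.0151016 ] [-1.32102779  0.20302223  3.58873117]
```

The key is down about 8 mm (top at 0.030). Lifting and moving to the large light.

{"op": "send_rows", "data": {
  "deltas": "0 0 -0.01 0; 0 0 -0.035 0; 0 0 -0.07 0; 0.02 0.03 -0.08 0; 0.047 0.067 -0.08 0"
}}

```text
t: 8.9
eef_pos: [0.5051, -0.176, 0.0978]
tool_rot: [0.003, 0.216, 0.976, -0.001]
contact_force: [1.3, 1.5, 0.0]
gripper_width: -0.002
grasp_force: 0.0
```

{"op": "send_rows", "data": {
  "deltas": "0.027 0.038 0 0; 0.054 0.076 0 0; 0.081 0.114 0 0; 0.108 0.152 0 0; 0.119 0.166 0 0"
}}

```text
t: 9.4
eef_pos: [0.4637, 0.0312, 0.0954]
tool_rot: [-0.0, 0.211, 0.977, 0.001]
contact_force: [0.9, -0.5, -0.7]
gripper_width: 0.002
grasp_force: 0.0
```

{"op": "send_rows", "data": {
  "deltas": "0 0 0.03 0; 0 0 0.055 0; 0 0 0.06 0; 0 0 0.06 0"
}}

```text
t: 9.8
eef_pos: [0.4641, 0.0261, 0.035]
tool_rot: [-0.001, 0.214, 0.977, -0.0]
contact_force: [0.5, -0.4, 1.3]
gripper_width: -0.002
grasp_force: 0.0
```

Right over the large lens. Descending from 0.035 to 0.015, slowly after contact.

{"op": "send_rows", "data": {
  "deltas": "0 0 0.004 0; 0 0 0.008 0; 0 0 0.01 0; 0 0 0.012 0; 0 0 0.013 0"
}}

```text
t: 10.3
eef_pos: [0.4648, 0.0265, 0.0224]
tool_rot: [0.0, 0.214, 0.977, 0.0]
contact_force: [-0.3, -1.2, 4.9]
gripper_width: -0.0
grasp_force: 2.0
```

{"op": "send_rows", "data": {
  "deltas": "0 0 0.001 0; 0 0 0.002 0; 0 0 0.003 0; 0 0 0.004 0"
}}

```text
t: 10.7
eef_pos: [0.4648, 0.0265, 0.0183]
tool_rot: [0.0, 0.214, 0.977, 0.0]
contact_force: [-0.2, 0.5, 5.8]
gripper_width: 0.002
grasp_force: 2.6
```

{"op": "send_rows", "data": {
  "deltas": "0 0 0.001 0; 0 0 0.002 0; 0 0 0.003 0"
}}

```text
t: 11.0
eef_pos: [0.4648, 0.0265, 0.0153]
tool_rot: [0.0, 0.214, 0.977, 0.0]
contact_force: [1.0, -0.3, 5.4]
gripper_width: 0.0
grasp_force: 3.0
```

Run:
```python
from h import *
s=bot.read_camera('side')
for r in range(224,248,3): print(r,[unproj(s,c,r).round(3).tolist() for c in (220,232,246)])
for r in (312,320,328,336): print(r,[unproj(s,c,r).round(3).tolist() for c in (278,284,290)])
o=bot.get_obs();print(o['t'],o['eef_pos'],o['contact_force'])
```

```text
224 [[0.442, 0.102, 0.002], [0.466, 0.014, 0.053], [0.496, 0.053, 0.025]]
227 [[0.442, 0.042, 0.031], [0.465, 0.011, 0.048], [0.495, 0.035, 0.029]]
230 [[0.441, 0.033, 0.03], [0.465, 0.013, 0.039], [0.493, 0.021, 0.031]]
233 [[0.44, 0.022, 0.03], [0.465, 0.017, 0.03], [0.493, 0.013, 0.029]]
236 [[0.44, 0.01, 0.03], [0.464, 0.005, 0.03], [0.491, 0.003, 0.028]]
239 [[0.439, 0.001, 0.029], [0.463, -0.004, 0.029], [0.491, -0.004, 0.026]]
242 [[0.439, -0.005, 0.025], [0.462, -0.011, 0.027], [0.49, -0.011, 0.023]]
245 [[0.438, -0.014, 0.024], [0.462, -0.018, 0.024], [0.489, -0.019, 0.021]]
312 [[0.519, -0.224, 0.03], [0.529, -0.221, 0.026], [0.539, -0.222, 0.024]]
320 [[0.516, -0.242, 0.031], [0.526, -0.243, 0.03], [0.535, -0.24, 0.026]]
328 [[0.514, -0.258, 0.029], [0.523, -0.259, 0.029], [0.532, -0.261, 0.029]]
336 [[0.511, -0.272, 0.028], [0.52, -0.274, 0.028], [0.529, -0.276, 0.029]]
11.05 [0.46478543 0.02647157 0.01515318] [ 0.52694952 -0.19006324  4.34282626]
```

The large lens is down 8 mm, and the key stayed down. On to the small light.

{"op": "send_rows", "data": {
  "deltas": "0 0 -0.01 0; 0 0 -0.035 0; 0 0 -0.07 0; 0.012 0.03 -0.08 0; 0.028 0.067 -0.08 0"
}}

```text
t: 11.55
eef_pos: [0.4684, 0.0985, 0.0976]
tool_rot: [0.002, 0.216, 0.976, 0.001]
contact_force: [1.3, 0.6, -0.4]
gripper_width: 0.004
grasp_force: 0.0
```

{"op": "send_rows", "data": {
  "deltas": "0.017 0.042 0 0; 0.034 0.084 0 0; 0.051 0.126 0 0; 0.0675 0.165 0 0; 0.0675 0.165 0 0"
}}

```text
t: 12.05
eef_pos: [0.4735, 0.2848, 0.0955]
tool_rot: [-0.0, 0.209, 0.978, 0.002]
contact_force: [-1.4, -0.3, -0.3]
gripper_width: 0.0
grasp_force: 0.0
```

{"op": "send_rows", "data": {
  "deltas": "0 0 0.03 0; 0 0 0.055 0; 0 0 0.06 0; 0 0 0.06 0"
}}

```text
t: 12.45
eef_pos: [0.474, 0.2762, 0.0349]
tool_rot: [-0.001, 0.214, 0.977, -0.001]
contact_force: [0.6, -0.3, 0.7]
gripper_width: 0.004
grasp_force: 0.0
```

{"op": "send_rows", "data": {
  "deltas": "0 0 0.004 0; 0 0 0.008 0; 0 0 0.01 0; 0 0 0.012 0; 0 0 0.013 0"
}}

```text
t: 12.95
eef_pos: [0.4748, 0.2773, 0.0225]
tool_rot: [0.0, 0.214, 0.977, 0.0]
contact_force: [-0.2, -1.1, 3.5]
gripper_width: 0.0
grasp_force: 2.0
```

{"op": "send_rows", "data": {
  "deltas": "0 0 0.001 0; 0 0 0.002 0; 0 0 0.003 0; 0 0 0.004 0"
}}

```text
t: 13.35
eef_pos: [0.4748, 0.2773, 0.0183]
tool_rot: [0.0, 0.214, 0.977, 0.0]
contact_force: [-0.4, 1.1, 4.9]
gripper_width: 0.002
grasp_force: 2.6
```

{"op": "send_rows", "data": {
  "deltas": "0 0 0.001 0; 0 0 0.002 0; 0 0 0.003 0"
}}

```text
t: 13.65
eef_pos: [0.4748, 0.2773, 0.0153]
tool_rot: [0.0, 0.214, 0.977, 0.0]
contact_force: [-0.2, -0.3, 5.9]
gripper_width: 0.001
grasp_force: 3.0
```

{"op": "send_rows", "data": {
  "deltas": "0 0 -0.01 0; 0 0 -0.035 0; 0 0 -0.075 0; 0 0 -0.12 0; 0 0 -0.16 0"
}}

```text
t: 14.15
eef_pos: [0.4744, 0.2767, 0.1773]
tool_rot: [0.0, 0.214, 0.977, -0.0]
contact_force: [-0.0, 0.4, -0.2]
gripper_width: 0.002
grasp_force: 0.0
```

{"op": "send_rows", "data": {
  "deltas": "0 0.04 0 0; 0 0.08 0 0; 0 0.12 0 0; 0 0.12 0 0; 0 0.12 0 0"
}}

```text
t: 14.65
eef_pos: [0.5243, 0.3863, 0.1747]
tool_rot: [-0.0, 0.213, 0.977, -0.001]
contact_force: [0.2, -0.5, -0.3]
gripper_width: -0.0
grasp_force: 0.0
```

Run:
```python
from h import *
p=bot.read_camera('top');s=bot.read_camera('side');save(s,'end.png')
for n,(x,y) in dict(key=(.519,-.255),large=(.4645,.026),small=(.4755,.277)).items():
    for c in(p,s):
        pc=(c['camera_from_world']@[x,y,.03,1])[:3]*[1,-1,-1]
        K=np.array([[c['fx'],0,c['cx']],[0,c['fy'],c['cy']],[0,0,1]])
        u,v=cv2.projectPoints(pc.reshape(1,1,3),np.zeros(3),np.zeros(3),K,np.array(c['dist_coeffs']))[0].ravel()
        print(n,np.median([unproj(c,u+a,v+b) for a in(-2,0,2) for b in(-2,0,2)],0).round(4))
for q in('controller','large_light','small_light','flask','roll_on','key_dish','comb'):
    print(q,[np.round(r['xyz'],3).tolist() for r in bot.landmark_of(s,q)][:4])
o=bot.get_obs();print(o['t'],o['eef_pos'],o['contact_force'])
```

```text
key [ 0.519  -0.2551  0.03  ]
key [ 0.519  -0.2549  0.0299]
large [0.4645 0.026  0.0298]
large [0.4645 0.028  0.0283]
small [0.4755 0.2771 0.0288]
small [0.4755 0.2779 0.0296]
controller [[0.518, -0.256, -0.001]]
large_light [[0.464, 0.023, 0.002]]
small_light [[0.385, 0.228, -0.001], [0.502, 0.181, -0.004], [0.491, 0.371, -0.003], [0.476, 0.275, -0.002]]
flask [[0.715, -0.244, -0.002]]
roll_on [[0.707, 0.093, 0.0], [0.476, 0.276, -0.002]]
key_dish [[0.711, 0.229, 0.003]]
comb [[0.723, -0.067, -0.0]]
15.1 [0.52465617 0.38578514 0.17540836] [-0.16741124 -0.75681148 -0.50744603]
```

View pics/end.png

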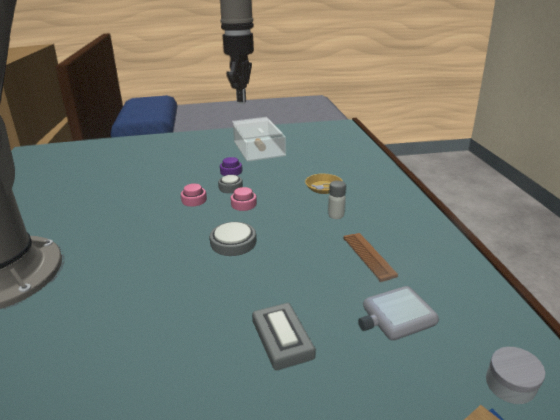

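The key (282,329), large lens (233,234) and small lens (230,181) are all down about 8 mm. Nothing else has moved and the hand is clear.

```bash
python3 -c "
from station import bot
print(bot.hand_in())"
```

```text
the job is handed in; nothing more can be done
None
```

I pressed the controller key, the large light and the small light in that order. Each is about 8 mm down (4 mm is enough to switch on), with pushes no higher than about 6 N in the readings, nothing else measurably moved, the hand clear, and the job handed in at about 15 s.

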